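# Tare the kitchen scale for the salt pot

## Robot

A 6-joint arm with a two-finger parallel gripper is mounted at the origin on a cart in front of the work surface, level with it; the furniture and walls round the work are solid. World frame = base frame: x ahead of the robot, y to its left, z up, the work surface at z = 0. Lengths are in m, angles in rad, forces in N, time in s.
With the tool pointing down it reaches from about 0.2 to 0.875 m from the base axis. Payload 3.4 kg.
Tool frame: the origin (TCP) lies midway between the tips of the shut fingers; the grasp point (between the pads) lies 19 mm behind it (manip.grip_depth is the distance from the TCP to the grasp point, in m); z points along the fingers, y is the line along which they close (so a half turn about z gives the same grasp; the last joint's range is limited). The gripper opens to 94 mm and grips with 3 to 60 N. Pads are 16 mm wide; open, the fingers measure 119 mm over their backs; the gripper's body (75 mm by 177 mm) begins 78 mm behind the grasp point.
Start: joints at [-1.403, 0.276, 1.505, -0, 1.361, -0.121], TCP at [0.164, -0.551, 0.205] pointing down, gripper open.
Joint ranges: [-2.89, 2.89], [-0.75, 2.08], [0.22, 2.7], [-1.18, 4.32], [0.11, 2.71], [-2.7, 2.7]. Speed limits (rad/s): [2.57, 2.57, 3.14, 3.14, 3.14, 3.14].

## Interface

Orientations are given as a unit quaternion [x, y, z, w].
In Python, from cell import manip gives the robot as it stands.
- The arm moves only by the tool apply_moves, never from a script. Its argument "series" is a list of rows, each a list of 6 numbers: the shift along the tool's x, y, z in mm, then the turn, a rotation vector about the tool's x, y, z in rad. A call has 1 to 20 rows; each row is the pose to reach, as a shift and turn from the pose commanded when the call began, along the tool's axes at that moment; what a row does not reach only later rows make up. A row lasts 1/8 s, in which the tool goes at most 62.5 mm and 10.7 degrees, less where a joint would pass 70% of its speed; a pose out of reach is approached as far as the arm can. A call with a gripper value outside its range is refused whole. "fingers" is the finger opening in mm, from 0 to 94, set as the call begins (left out, the last holds). The fingers move at their own pace and stop on an object; "force" is the grip in N (left out, the last holds). Time passes only in rows, so rows that repeat a pose let the fingers close. It gives the time, the measured TCP pose, the force, the opening and the grip force at its end, in the units of the state.
- manip.get_obs(): the state, without advancing time (a new reading comes with each control period).
- manip.snapshot(name): name is "side" or "top"; returns a dict with "color" (420x560x3 uint8, blue, green, red), "range_z" (420x560 float32, m along the optical axis (not along the pixel's ray), 0 where there is no reading), "fx", "fy", "cx", "cy" (pixels), "camera_from_world" (4x4, takes a point from world to camera coordinates). Camera axes: x right, y up, looking along -z (the intrinsics and any distortion apply to the point x, -y, -z); pixel columns grow to the right and rows downward; lengths in m; the calibration is good to about 2 mm. A picture is of the moment at which its call begins.
- manip.finish_job(): hands the job in; it is judged then, once.
The state is a dict: "time_s": time; "joint_positions": joint angles; "joint_velocities": joint speeds; "joint_torque": joint torques, N m; "eef_pos": TCP position; "tool_rot": TCP orientation; "ft_force": force on the tool from outside, world axes, zero at the start; "wrist_torque": the same for the moment, N m; "finger_gap": finger opening in m; "grasp_force": force on a finger pad.
Only numpy, scipy, OpenCV 4.12 (cv2) and the standard library are available. Lean on these libraries where they do the work, as an engineer would, in place of code of your own. Each camera call takes 0.05 s, during which the arm holds its last target. There are 200 camera calls.

## Task

Tare the mechanical kitchen scale for the small wooden salt pot, so that salt can be weighed into it: stand the empty pot upright in the middle of the scale's steel pan, and with a fingertip roll the black thumbwheel left of the dial, which turns the dial's face, so that with the pot standing there the bold zero mark is right under the tip of the red needle. Leave the mug, the match box, the spice jar and the teaspoon where they are.

Things in the scene. Friction and masses are not known exactly. Their poses are not given: they have to be found in the camera images.
- salt_pot: small open wooden pot, brown, empty, 62 mm across and 50 mm tall, wall about 8 mm, upright; origin at the centre of its underside, z up. Weighs somewhere between 0.12 and 0.26 kg. It starts on the worktop to the left of the hob.
- scale: teal mechanical kitchen scale right of the hob, fixed, 230 mm long (x), 150 wide (y), the level deck under its pan 62 high; origin on the worktop under its middle; x from the dial (front, near the robot) to the pan (rear), y to its left, z up. Its front slopes at 15 degrees from 34 mm high at x = -118 mm up to the deck at x = -12 mm and bears the dial, 98 mm across, under a clear solid window.
- pan_top (a point): centre of the top of the scale's round flat steel pan (radius 56 mm, 18 mm above the deck, so at z = 80 mm unloaded). The pan rides on a spring of 1000 N/m and sinks 12 mm at most; its load turns the needle clockwise as seen from above.
- wheel_axle (a point): centre of the zeroing thumbwheel: a black ribbed rubber wheel, radius 22 mm, 16 wide, its axle level along the scale's y and fixed to the scale. It sits in a slot of the slope, left of the dial; only its rim stands out, about 9 mm. The rim's highest point is 22 mm straight above this point. A finger pressing there (5 to 8 N) and dragging along the scale's x rolls it.
- dial_centre (a point): the axis of needle and dial face, in the needle's plane, right of the middle of the slope. The dial's window stands 8 mm proud of the slope. Seen from above, the cream face counts clockwise from its zero mark, 50 g (0.2 rad) a division, 4 rad per kg.
- needle_tip (a point): tip of the red needle, 40 mm from its axis. Only the load on the pan turns it: with an empty pan it points straight at the pan (x of the scale); the pot will turn it some 30 to 60 degrees clockwise.
- zero_mark (a point): point of the dial's face 40 mm from the axis, on the bold black bar that marks zero (the other divisions are thin), in the needle's plane: it coincides with the needle's tip when the scale reads zero. It turns with the face and starts up to 28 degrees to either side.
- mug_tea: green and white mug, 78 mm across with a handle (116 mm over it), 101 mm tall, left of the hob; origin under its centre
- match_box: box of matches lying flat, 35 x 53 x 15 mm, left of the hob; origin under its centre
- spice_jar: spice jar with brown contents and black cap, 41 mm across, 85 mm tall, behind the scale; origin under its centre
- teaspoon: steel teaspoon lying on the worktop behind the scale, 130 mm long; origin under its middle
- zero_wheel (a joint): the thumbwheel's angle, rad, grows as the top of its rim rolls toward the pan. It turns the dial's face by 0.6 rad per rad (37 mm of rim travel per rad of face): rim toward the front of the scale = face clockwise as seen from above, toward the pan = anticlockwise. Light friction (0.6 N at the rim), stays where it is left, turns both ways; stops at -2.6 and 1.6, beyond the range needed.
Mind the look-alikes: they are no part of the job. Leave any blue or yellow look-alike of the salt_pot alone.

How it is judged:
At the end, for the whole second after the job is handed in: The pot stands upright (within 0.08 rad) and at rest on the pan, its centre within 25 mm of the pan's centre, and the zero mark is within 4 mm (half a division) of the needle's tip with the pot's weight on the pan (distance between needle_tip and zero_mark below 0.004 m and horizontal distance between salt_pot and pan_top below 0.025 m and z of salt_pot in the frame of pan_top between -0.005 and 0.005 m and angle between salt_pot's own z axis and vertical below 0.08 rad and linear speed of salt_pot below 0.02 m/s); the robot touches nothing.
It fails at once if the mug, match box, spice jar or teaspoon is moved more than 20 mm (distance of any of mug_tea, match_box, spice_jar, teaspoon from where it was at the start of the episode above 0.02 m).
It also fails if it takes over 58 s, if anything falls off the work surface, if the arm or the gripper's body presses on something with over 40 N, if the wrist force passes 120 N, or if a joint passes its speed limit or range.

## Working session

There is one attempt and no reset: what is moved stays moved. The work goes in short steps, Python scripts to look and compute and a tool call to move; the robot and the scene stay as the last step left them, time stands still between calls to the robot, and variables do not carry over. Pictures are saved under pics/ and viewed, at most 11 in all, crops included, and the job is handed in when it is done.

Besides the shell and the picture viewer there is one more tool, called after ">>>" as name([rows], argument=value, ...), one row to a line, values as JSON. apply_moves: Moves the arm, as the interface text tells. Its arguments: {"type":"object","properties":{"series":{"type":"array","items":{"type":"array","items":{"type":"number"}}},"fingers":{"type":"number"},"force":{"type":"number"}},"required":["series"]}

```bash
mkdir -p pics; cat > h.py <<'E'
import numpy as np, cv2
from cell import manip
def ray(s,u,v):
    T=np.linalg.inv(s["camera_from_world"]); d=np.array([(u-s["cx"])/s["fx"],-(v-s["cy"])/s["fy"],-1.])
    return T[:3,3],T[:3,:3]@d
def onz(s,u,v,z):
    o,d=ray(s,u,v); return o+d*(z-o[2])/d[2]
def depth(s,u,v):
    o,d=ray(s,u,v); return o+d*s["range_z"][int(round(v)),int(round(u))]
def proj(s,p):
    c=s["camera_from_world"]@np.r_[p,1]; return s["cx"]-s["fx"]*c[0]/c[2], s["cy"]+s["fy"]*c[1]/c[2]
E
python3 - <<'E'
from h import *
for n in("top","side"):
    s=manip.snapshot(n); cv2.imwrite(f"pics/{n}0.png",s["color"]); np.savez(f"{n}0.npz",**{k:s[k] for k in s})
    print(n,s.keys(),s["fx"],s["cx"],s["cy"],np.linalg.inv(s["camera_from_world"]).round(3).tolist())
o=manip.get_obs();print(o)
E
```

```text
top dict_keys(['color', 'range_z', 'fx', 'fy', 'cx', 'cy', 'camera_from_world']) 428.80330316601857 280.9658355088554 203.57643845547724 [[0.01, 0.982, -0.187, 0.252], [-1.0, 0.009, -0.01, 0.032], [-0.008, 0.187, 0.982, 1.362], [0.0, 0.0, 0.0, 1.0]]
side dict_keys(['color', 'range_z', 'fx', 'fy', 'cx', 'cy', 'camera_from_world']) 463.72238014486874 277.3364750020756 201.22094332443933 [[0.953, 0.181, -0.244, 0.088], [-0.303, 0.52, -0.798, -1.345], [-0.018, 0.835, 0.551, 1.028], [0.0, 0.0, 0.0, 1.0]]
{'time_s': 0.1, 'joint_positions': array([-1.40304609e+00,  2.76497322e-01,  1.50599807e+00,  7.90481892e-06,
        1.36068458e+00, -1.21019746e-01]), 'joint_velocities': array([-8.67526076e-04, -3.51080047e-03, -3.92196221e-03,  9.64844263e-05,
        3.39882424e-04,  1.51881052e-03]), 'joint_torque': array([ 1.71327738e-03, -4.05455089e+01, -2.37778813e+01,  7.02751265e-02,
        2.99028587e-02, -4.23755887e-05]), 'eef_pos': array([ 0.16364679, -0.55069547,  0.20471425]), 'tool_rot': array([ 9.89594390e-01,  1.43882982e-01, -1.46785445e-05, -7.93531455e-04]), 'ft_force': array([-0.78308541,  0.18564513, -0.0613492 ]), 'wrist_torque': array([-0.00303298, -0.01453663, -0.00667815]), 'grasp_force': 0.0, 'finger_gap': 0.09388916753969175}
```

View pics/top0.png

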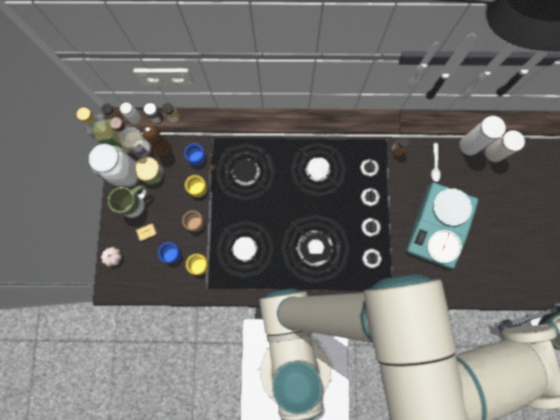

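View pics/side0.png

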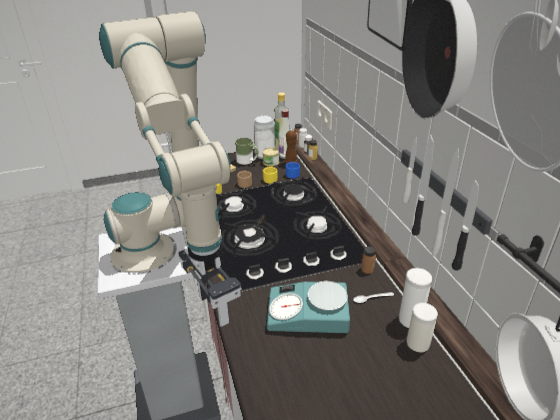

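The top view shows the candidates for the pot:
- brown (193,221)
- blue (195,154) and (168,253)
- yellow (195,185) and (197,264)
- pinkish object (111,257)

The brown one at (193,221) matches the description. The scale's pan is at (453,207), the dial at (444,246) and the wheel at (421,237). Next is a close crop plus measurements.

```bash
python3 - <<'E'
from h import *
s=dict(np.load("top0.npz")); d=dict(np.load("side0.npz"))
a=s["color"][190:280,130:220]; b=s["color"][175:275,400:490]
f=lambda i:cv2.resize(i,(390,390),interpolation=cv2.INTER_CUBIC)
cv2.imwrite("pics/crop1.png",np.hstack([f(a),f(s["color"][180:270,400:490])]))
hsv=cv2.cvtColor(s["color"],cv2.COLOR_BGR2HSV)
print("hsv pot",hsv[221,184:203:3].tolist())
m=cv2.inRange(hsv,(3,60,60),(15,200,255)); m[:,:175]=0;m[:,207:]=0;m[:205]=0;m[240:]=0
ys,xs=np.nonzero(m);print("pot px",xs.min(),xs.max(),ys.min(),ys.max())
c=cv2.minEnclosingCircle(np.c_[xs,ys].astype(np.float32));print(c,onz(s,*c[0],.05),onz(s,*c[0],.03))
# scale teal
m=cv2.inRange(hsv,(80,70,50),(100,255,255)); m[:,:400]=0;m[:180]=0;m[275:]=0; m[:,485:]=0
ys,xs=np.nonzero(m);r=cv2.minAreaRect(np.c_[xs,ys].astype(np.float32));bx=cv2.boxPoints(r);print("scale",[(p.round(1).tolist(),onz(s,*p,.04).round(3).tolist()) for p in bx])
for n,u,v in[("pan",453,207),("dial",444,246),("wheel",421,237),("jar",400,148)]:print(n,depth(s,u,v))
# depth cloud of objects near pot
for n,(u,v) in dict(b1=(168,253),y1=(197,264),y2=(195,185),mug=(123,200),match=(147,232)).items(): print(n,onz(s,u,v,.04))
E
```

```text
hsv pot [[14, 87, 111], [16, 87, 111], [14, 91, 187], [14, 92, 207], [15, 91, 210], [14, 92, 202], [14, 84, 103]]
pot px 181 204 210 231
((192.5, 220.5), 11.597513198852539) [0.4463344  0.31916611 0.05      ] [0.44929911 0.32354183 0.03      ]
scale [([405.6000061035156, 251.1999969482422], [0.359, -0.338, 0.04]), ([430.8999938964844, 181.89999389648438], [0.578, -0.427, 0.04]), ([478.8999938964844, 199.3000030517578], [0.523, -0.574, 0.04]), ([453.70001220703125, 268.70001220703125], [0.307, -0.481, 0.04])]
pan [ 0.48941007 -0.47376295  0.08512294]
dial [ 0.37401886 -0.449425    0.05842075]
wheel [ 0.40107563 -0.38234623  0.05529448]
jar [ 0.68142635 -0.32815268  0.06286051]
b1 [0.3460878  0.39194007 0.04      ]
y1 [0.31342166 0.30094763 0.04      ]
y2 [0.56157256 0.31899512 0.04      ]
mug [0.51112631 0.54413852 0.04      ]
match [0.41043147 0.46123945 0.04      ]
```

View pics/crop1.png

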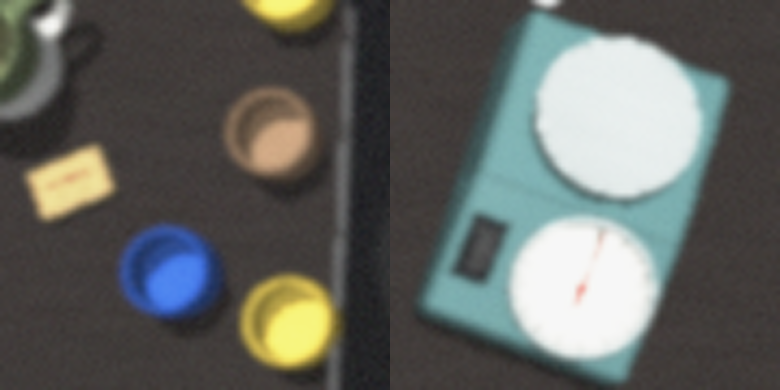

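The crop confirms the brown pot at (192.5,220.5). It sits apart from the blue and yellow ones, the match box and the mug. The needle points at the pan. I'll cross-check with the side view and work out the first move.

```bash
cat >> h.py <<'E'
from scipy.spatial.transform import Rotation as R
def delta(p,o=None):
    o=o or manip.get_obs(); return (R.from_quat(o["tool_rot"]).inv().apply(np.array(p)-o["eef_pos"])*1000).round(1)
E
python3 - <<'E'
from h import *
s=dict(np.load("top0.npz")); d=dict(np.load("side0.npz"))
hsv=cv2.cvtColor(d["color"],cv2.COLOR_BGR2HSV)
m=cv2.inRange(hsv,(5,60,50),(18,150,255)); m[:170]=0;m[190:]=0;m[:,:235]=0;m[:,256:]=0
ys,xs=np.nonzero(m);print("side pot",xs.min(),xs.max(),ys.min(),ys.max(),"pred centre(mid height)",proj(d,[.446,.319,.025]),proj(d,[.446,.319,.05]))
print("hob z",[depth(s,u,232)[2].round(4) for u in(150,170,207,209,211,214,220)])
print("hob edge",onz(s,209,221,0))
print("pan pred in side",proj(d,onz(s,453.1,207.2,.08)),onz(s,453.1,207.2,.08))
print("delta above pot",delta([.446,.319,.16]))
E
```

```text
side pot 235 251 170 187 pred centre(mid height) (np.float64(243.22151378272716), np.float64(179.2943631832428)) (np.float64(242.8751187630742), np.float64(174.1891428549423))
hob z [np.float64(0.0094), np.float64(0.0044), np.float64(0.0042), np.float64(0.01), np.float64(0.0057), np.float64(0.0069), np.float64(0.005)]
hob edge [0.45260545 0.27690868 0.        ]
pan pred in side (np.float64(325.63703192474196), np.float64(295.3959918126845)) [ 0.48974973 -0.47605445  0.08      ]
delta above pot [ 518.3 -753.2   46. ]
```

>>> apply_moves([
  [173,-251,0,0,0,0],
  [346,-502,0,0,0,0],
  [518,-753,0,0,0,0],
  [518,-753,0,0,0,0],
  [518,-753,0,0,0,0],
  [518,-753,0,0,0,0],
  [518,-753,0,0,0,0],
  [518,-753,0,0,0,0],
  [518,-753,46,0,0,0],
  [518,-753,46,0,0,0],
  [518,-753,46,0,0,0],
  [518,-753,46,0,0,0],
  [518,-753,46,0,0,0],
  [518,-753,46,0,0,0],
  [518,-753,46,0,0,0],
  [518,-753,46,0,0,0],
  [518,-753,46,0,0,0],
  [518,-753,46,0,0,0],
  [518,-753,46,0,0,0],
  [518,-753,46,0,0,0],
], fingers=84, force=20)

```text
time_s: 2.6
eef_pos: [0.4459, 0.3175, 0.1598]
tool_rot: [0.99, 0.143, 0.0, -0.0]
ft_force: [0.3, 0.1, 0.2]
finger_gap: 0.0837
grasp_force: 0.0
```

```bash
python3 - <<'E'
from h import *
d=manip.snapshot("side");s=manip.snapshot("top")
np.savez("side1.npz",**d);np.savez("top1.npz",**s)
f=lambda i:cv2.resize(i,(390,390),interpolation=cv2.INTER_CUBIC)
cv2.imwrite("pics/p2.png",np.hstack([f(d["color"][130:200,210:280]),f(d["color"][280:330,262:312])]))
print("pot rim pred",proj(d,[.446,.319,.05]),"tcp",proj(d,manip.get_obs()["eef_pos"]))
E
```

```text
pot rim pred (np.float64(242.8751187630742), np.float64(174.1891428549423)) tcp (np.float64(241.3501339374139), np.float64(151.05039721822456))
```

View pics/p2.png

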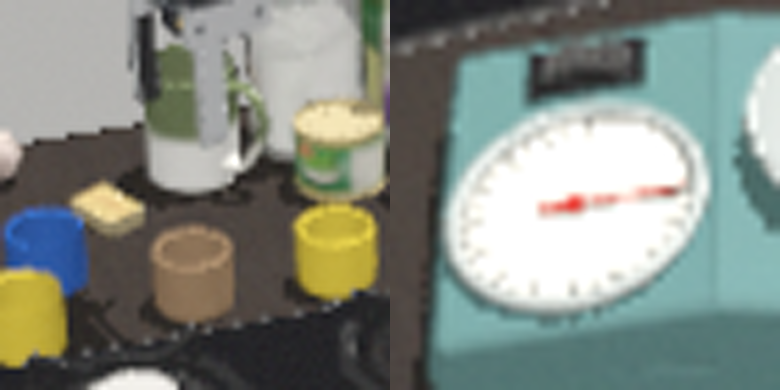

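The fingers straddle the brown pot, whose rim centre is near (244,174) in the side view. The pot agrees with the tool position to about 2 mm. The crop also shows the dial, with its needle pointing at the pan. I'll descend and grip.

>>> apply_moves([
  [2,-1,45,0,0,0],
  [2,-1,90,0,0,0],
  [2,-1,120,0,0,0],
  [2,-1,142,0,0,0],
  [2,-1,142,0,0,0],
  [2,-1,142,0,0,0],
])

```text
time_s: 3.45
eef_pos: [0.4482, 0.32, 0.0182]
tool_rot: [0.99, 0.144, 0.001, -0.0]
ft_force: [0.0, 0.4, 0.7]
finger_gap: 0.0843
grasp_force: 0.0
```

>>> apply_moves([
  [0,0,0,0,0,0],
  [0,0,0,0,0,0],
  [0,0,0,0,0,0],
  [0,0,0,0,0,0],
  [0,0,0,0,0,0],
  [0,0,0,0,0,0],
], fingers=50, force=20)

```text
time_s: 4.2
eef_pos: [0.448, 0.3205, 0.0183]
tool_rot: [0.99, 0.144, 0.001, -0.001]
ft_force: [-1.2, 0.9, 5.2]
finger_gap: 0.0607
grasp_force: 20.0
```

>>> apply_moves([
  [0,0,-40,0,0,0],
  [0,0,-90,0,0,0],
  [0,0,-140,0,0,0],
  [0,0,-180,0,0,0],
  [0,0,-180,0,0,0],
  [0,0,-180,0,0,0],
])

```text
time_s: 4.95
eef_pos: [0.4464, 0.3188, 0.1956]
tool_rot: [0.99, 0.144, -0.002, 0.001]
ft_force: [-0.6, -0.4, -2.0]
finger_gap: 0.0605
grasp_force: 20.0
```

>>> apply_moves([
  [-46,193,0,0,0,0],
  [-92,387,0,0,0,0],
  [-139,580,0,0,0,0],
  [-185,773,0,0,0,0],
  [-185,773,0,0,0,0],
  [-185,773,0,0,0,0],
  [-185,773,0,0,0,0],
  [-185,773,0,0,0,0],
  [-185,773,0,0,0,0],
  [-185,773,0,0,0,0],
  [-185,773,0,0,0,0],
  [-185,773,0,0,0,0],
  [-185,773,0,0,0,0],
  [-185,773,0,0,0,0],
  [-185,773,0,0,0,0],
  [-185,773,0,0,0,0],
  [-185,773,0,0,0,0],
  [-185,773,0,0,0,0],
])

```text
time_s: 7.2
eef_pos: [0.4906, -0.4732, 0.198]
tool_rot: [0.99, 0.144, 0.0, 0.0]
ft_force: [0.6, 0.1, -1.2]
finger_gap: 0.0606
grasp_force: 20.0
```

```bash
python3 - <<'E'
from h import *
d=manip.snapshot("side");o=manip.get_obs()
np.savez("side2.npz",**d)
cv2.imwrite("pics/p3.png",cv2.resize(d["color"][225:345,250:370],(600,600),interpolation=cv2.INTER_CUBIC))
print(o["eef_pos"],o["ft_force"],delta([.490,-.475,.108]),"pan",proj(d,[.49,-.475,.08]),"pot underside",proj(d,o["eef_pos"]-[0,0,.018]))
E
```

```text
[ 0.49051477 -0.47345603  0.19795361] [ 0.64116337  0.64485265 -0.91471861] [-1.   1.3 90. ] pan (np.float64(325.5752699458748), np.float64(295.12178287717603)) pot underside (np.float64(326.97982249726283), np.float64(268.10961997662554))
```

View pics/p3.png

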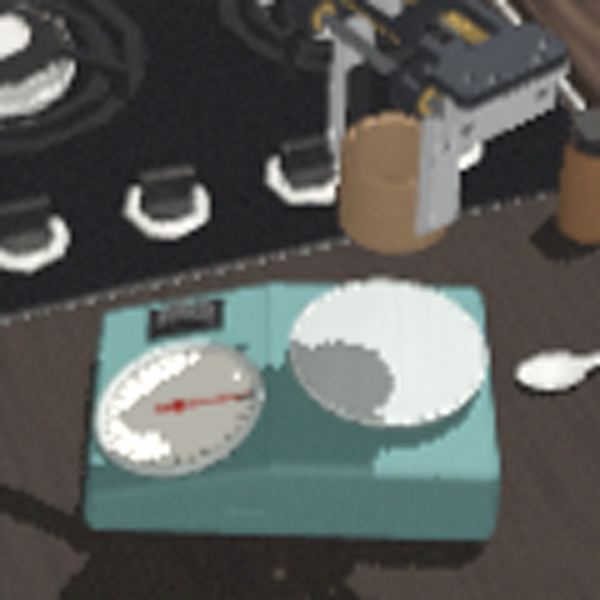

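The pot is held upright over the scale, its axis near (328,268) in the side view, above the pan centre at (327.7,295). I'll lower it and release.

>>> apply_moves([
  [0,1,40,0,0,0],
  [0,1,75,0,0,0],
  [0,1,90,0,0,0],
  [0,1,95,0,0,0],
  [0,1,98,0,0,0],
  [0,1,101,0,0,0],
  [0,1,101,0,0,0],
  [0,1,101,0,0,0],
])

```text
time_s: 8.25
eef_pos: [0.4912, -0.4757, 0.0974]
tool_rot: [0.99, 0.144, 0.001, 0.001]
ft_force: [1.0, -1.2, -0.4]
finger_gap: 0.0606
grasp_force: 20.0
```

>>> apply_moves([
  [0,0,0,0,0,0],
  [0,0,0,0,0,0],
  [0,0,0,0,0,0],
  [0,0,0,0,0,0],
  [0,0,0,0,0,0],
], fingers=84)

```text
time_s: 8.88
eef_pos: [0.4906, -0.475, 0.0964]
tool_rot: [0.99, 0.144, -0.0, -0.0]
ft_force: [-0.4, -0.4, -0.7]
finger_gap: 0.0841
grasp_force: 0.0
```

>>> apply_moves([
  [0,0,-20,0,0,0],
  [0,0,-60,0,0,0],
  [0,0,-110,0,0,0],
  [0,0,-150,0,0,0],
  [60,0,-150,0,0,0],
  [120,-60,-150,0,0,0],
  [160,-120,-150,0,0,0],
  [160,-160,-150,0,0,0],
  [160,-160,-150,0,0,0],
  [160,-160,-150,0,0,0],
])

```text
time_s: 10.12
eef_pos: [0.5985, -0.2761, 0.2468]
tool_rot: [0.99, 0.144, 0.0, 0.001]
ft_force: [-0.5, -1.0, 0.0]
finger_gap: 0.0843
grasp_force: 0.0
```

```bash
python3 - <<'E'
from h import *
d=manip.snapshot("side");s=manip.snapshot("top")
np.savez("side3.npz",**d);np.savez("top3.npz",**s)
f=lambda i:cv2.resize(i,(390,550),interpolation=cv2.INTER_CUBIC)
f=lambda i,k:cv2.resize(i,None,fx=k,fy=k,interpolation=cv2.INTER_CUBIC)
A=f(d["color"][270:340,262:352],6)[:420]
B=f(s["color"][190:274,405:465],5)
B=cv2.copyMakeBorder(B,0,0,0,0,cv2.BORDER_CONSTANT)
print(A.shape,B.shape)
cv2.imwrite("pics/p4.png",np.hstack([A[:420,:500],B[:420]]))
E
```

```text
(420, 540, 3) (420, 300, 3)
```

View pics/p4.png

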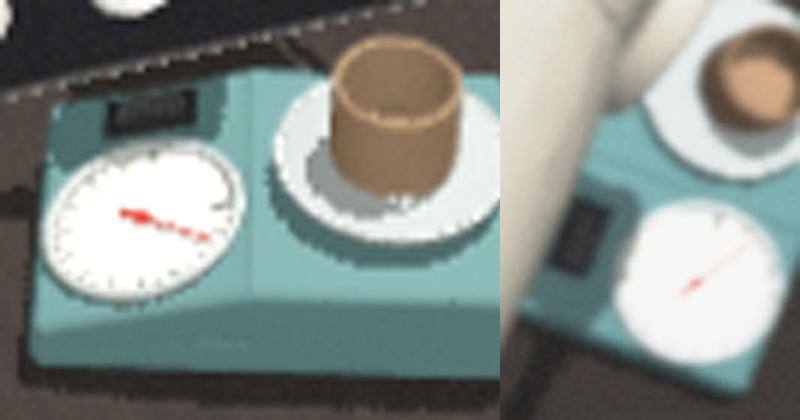

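The pot stands upright on the pan. The needle has turned clockwise, and the bold bar is visible in the top view near (449,234), in line with the pan. I'll rectify the dial and measure the two angles.

```bash
cat >> h.py <<'E'
YAW=np.arctan2(-.089,.219)
EX=np.array([np.cos(YAW),np.sin(YAW),0]);EY=np.array([-np.sin(YAW),np.cos(YAW),0])
t=np.deg2rad(14.8); SX=EX*np.cos(t)+np.array([0,0,np.sin(t)])
def rect(s,c,k=4,h=60):  # k px/mm, +-h mm; up=SX, right=-EY
    pts=[];w=np.array([(-h,h),(h,h),(h,-h),(-h,-h)])/1000. # (right,up)
    src=np.float32([proj(s,c+SX*u-EY*r) for r,u in w]); n=2*h*k
    M=cv2.getPerspectiveTransform(src,np.float32([(0,0),(n,0),(n,n),(0,n)]))
    return cv2.warpPerspective(s["color"],M,(n,n),flags=cv2.INTER_CUBIC)
def dial(s,c0):
    c=np.array(c0)
    for _ in range(3):   # centre on the pale disc
        im=rect(s,c); hsv=cv2.cvtColor(im,cv2.COLOR_BGR2HSV)
        tl=cv2.inRange(hsv,(75,60,30),(105,255,255)); m=cv2.morphologyEx(255-tl,cv2.MORPH_OPEN,np.ones((41,41)))
        cc=[x for x in cv2.findContours(m,cv2.RETR_EXTERNAL,cv2.CHAIN_APPROX_NONE)[0] if cv2.pointPolygonTest(x,(240,240),False)>0][0]
        (x,y),(a,b),_=cv2.fitEllipse(cv2.convexHull(cc)); c=c+SX*(240-y)/4000-EY*(x-240)/4000
    return rect(s,c),c,(a/4,b/4)
def angles(im):
    f=im.astype(float); red=f[...,2]-f[...,1]; g=f.min(axis=2)*0+f[...,2]  # red channel: needle pale, bars dark
    P=lambda q:cv2.warpPolar(q.astype(np.float32),(240,720),(240,240),240,cv2.WARP_POLAR_LINEAR)
    pr=P(red)[:,60:140].mean(1); pd=255-P(g)[:,130:172].mean(1)
    a=(np.arange(720)/2+90+180)%360-180   # cw from up
    return a,pr,pd
E
python3 - <<'E'
from h import *
out=[]
for n in("top3","side3"):
    s=dict(np.load(n+".npz")); im,c,ab=dial(s,[.376,-.449,.053]); out.append(im)
    a,pr,pd=angles(im); w=np.clip(pr-.5*pr.max(),0,None); i=pr.argmax(); near=abs(a-a[i])<12
    sel=abs(a)<80; j=[k for k in np.argsort(-np.where(sel,pd,0))[:14]]
    print(n,c.round(4),ab,"needle",(a*w)[near].sum()/w[near].sum(),"dark",[(a[k],int(pd[k])) for k in j],"med",np.median(pd))
cv2.imwrite("pics/p5.png",cv2.resize(np.hstack(out),(800,400)))
s=dict(np.load("top3.npz"));d=dict(np.load("side3.npz"))
w=onz(s,420.6,237,.056);print("wheel",w,proj(d,w),"side px",(262+150/6-.4,270+112/6-.4))
o=manip.get_obs();print(delta([w[0],w[1],.12]))
E
```

```text
top3 [ 0.3433 -0.5281  0.0529] (122.38284301757812, 353.82763671875) needle -169.47102303267798 dark [(np.float64(-43.0), 192), (np.float64(-44.0), 192), (np.float64(-43.5), 191), (np.float64(-42.5), 191), (np.float64(-29.5), 191), (np.float64(-44.5), 191), (np.float64(-29.0), 191), (np.float64(-30.0), 191), (np.float64(-30.5), 191), (np.float64(-42.0), 191), (np.float64(-28.5), 191), (np.float64(-28.0), 191), (np.float64(-41.5), 191), (np.float64(-31.0), 191)] med 189.66666
side3 [ 0.3003 -0.4195  0.0315] (121.92469787597656, 369.26025390625) needle -155.50976894790747 dark [(np.float64(-38.5), 206), (np.float64(-39.0), 206), (np.float64(-38.0), 206), (np.float64(-39.5), 206), (np.float64(-37.5), 206), (np.float64(-40.0), 206), (np.float64(-37.0), 205), (np.float64(-40.5), 205), (np.float64(-36.5), 205), (np.float64(-41.0), 205), (np.float64(-36.0), 204), (np.float64(-41.5), 204), (np.float64(-42.0), 203), (np.float64(-35.5), 203)] med 176.34525
wheel [ 0.40098362 -0.38090698  0.056     ] (np.float64(285.3421758755041), np.float64(286.29126592068394)) side px (286.6, 288.2666666666667)
[-218.5   43.   126.5]
```

View pics/p5.png

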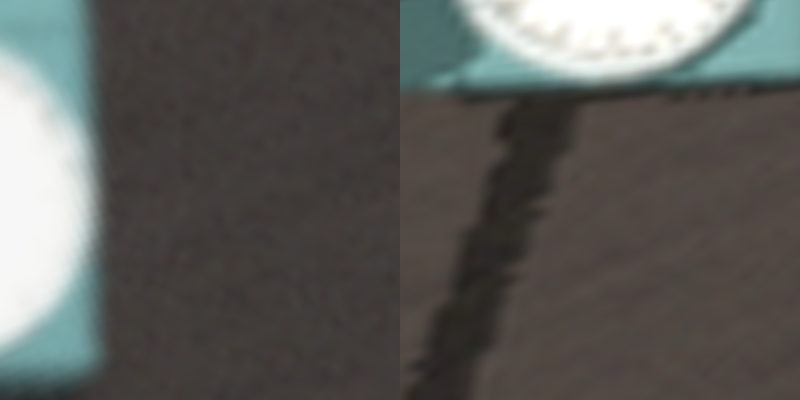

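The centring drifted off the disc, because non-teal pixels include the worktop. I'll use the pale disc itself as the mask.

```bash
sed -i 's/^        tl=.*/        m=cv2.morphologyEx(cv2.inRange(hsv,(0,0,105),(180,70,255)),cv2.MORPH_CLOSE,np.ones((25,25))); m=cv2.morphologyEx(m,cv2.MORPH_OPEN,np.ones((81,81)))/' h.py
cat > m.py <<'E'
from h import *
import sys
def meas(d):
    out=[]
    for n,s in d.items():
        im,c,ab=dial(s,[.376,-.449,.053]); out.append(im)
        a,pr,pd=angles(im); w=np.clip(pr-.5*pr[abs(a)<100].max(),0,None); i=np.where(abs(a)<100,pr,0).argmax(); near=abs(a-a[i])<12
        pd=pd-np.median(pd); sel=abs(a)<85; o=np.argsort(a)
        pk=[(float(a[o][k]),int(pd[o][k])) for k in range(5,715) if sel[o][k] and pd[o][k]>12 and pd[o][k]==pd[o][k-5:k+6].max()]
        print(n,c.round(4),np.round(ab,1),"needle",round((a*w)[near].sum()/w[near].sum(),1),"bars",pk)
    return np.hstack(out)
E
python3 - <<'E'
from m import *
im=meas({n:dict(np.load(n+"3.npz")) for n in("top","side")})
cv2.imwrite("pics/p6.png",cv2.resize(im,(800,400)))
E
```

```text
top [ 0.3759 -0.4445  0.0525] [113.3 155.3] needle 42.3 bars [(4.5, 15)]
side [ 0.399  -0.4702  0.0607] [141.4 197.7] needle -82.2 bars [(-51.5, 68), (-30.0, 90), (-10.5, 109), (27.0, 57), (51.5, 69), (73.5, 67), (80.5, 74)]
```

View pics/p6.png

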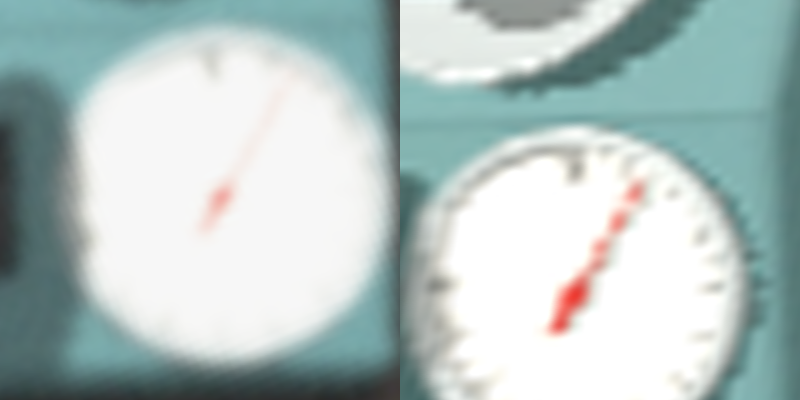

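The rectified views show these positions:

| View | Hub | Bold bar | Needle tip |
|---|---|---|---|
| Top | (222,198) | (212,60) | (290,75) |
| Side | (574,295) | (576,165) | (642,182) |

The needle is about 31° clockwise of the zero bar, so the rim must travel about 20 mm toward the front. Next I'll locate the wheel with both views.

```bash
python3 - <<'E'
from h import *
R_=[]
for n,(u0,u1,v0,v1) in dict(top=(412,430,227,247),side=(276,300,281,297)).items():
    s=dict(np.load(n+"3.npz")); v=s["color"].max(axis=2)[v0:v1,u0:u1]; m=(v<65).astype(np.uint8)
    nn,l,st,ce=cv2.connectedComponentsWithStats(m); k=1+st[1:,4].argmax(); c=ce[k]+[u0,v0]; print(n,st[k]+[u0,v0,0,0,0],c,depth(s,*c)); R_.append(ray(s,*c))
(o1,d1),(o2,d2)=R_
A=np.c_[d1,-d2]; q=np.linalg.lstsq(A,o2-o1,rcond=None)[0]; p1=o1+d1*q[0];p2=o2+d2*q[1];print("triang",p1,p2)
for z in(.05,.056):print([(o+d*(z-o[2])/d[2]).round(4) for o,d in R_])
E
```

```text
top [415 230  12  15 104] [420.32692308 237.09615385] [ 0.40090894 -0.3806914   0.05400662]
side [276 281  24  12 154] [286.77922078 285.85064935] [ 0.40577478 -0.3800798   0.05556503]
triang [ 0.40072132 -0.38017188  0.05565289] [ 0.40548833 -0.38094856  0.05644124]
[array([ 0.4014, -0.382 ,  0.05  ]), array([ 0.4076, -0.3746,  0.05  ])]
[array([ 0.4007, -0.3801,  0.056 ]), array([ 0.4056, -0.3805,  0.056 ])]
```

>>> apply_moves([
  [-50,12,0,0,0,0.16],
  [-100,24,0,0,0,0.33],
  [-160,36,20,0,0,0.5],
  [-214,48,50,0,0,0.675],
  [-214,48,100,0,0,0.675],
  [-214,48,147,0,0,0.675],
  [-214,48,147,0,0,0.675],
  [-214,48,147,0,0,0.675],
  [-214,48,147,0,0,0.675],
  [-214,48,147,0,0,0.675],
], fingers=0)

```text
time_s: 11.48
eef_pos: [0.4078, -0.3838, 0.1011]
tool_rot: [0.981, -0.192, 0.001, 0.001]
ft_force: [0.5, -0.1, -0.3]
finger_gap: 0.0006
grasp_force: 0.0
```

```bash
python3 - <<'E'
from h import *
d=manip.snapshot("side");o=manip.get_obs();np.savez("side4.npz",**d)
print(o["eef_pos"],o["ft_force"],o["finger_gap"],delta([.4075,-.3833,.07]),R.from_quat(o["tool_rot"]).as_matrix().round(3).tolist())
cv2.imwrite("pics/p7.png",cv2.resize(d["color"][240:340,260:360],(600,600),interpolation=cv2.INTER_CUBIC))
print(proj(d,o["eef_pos"]))
E
```

```text
[ 0.40760736 -0.38357202  0.10082441] [-0.17170724 -0.38432523  0.67353185] 0.00021292958887058006 [-0.3 -0.3 30.8] [[0.926, -0.376, 0.002], [-0.376, -0.926, -0.002], [0.002, 0.001, -1.0]]
(np.float64(287.6512673471687), np.float64(275.14269125244175))
```

View pics/p7.png

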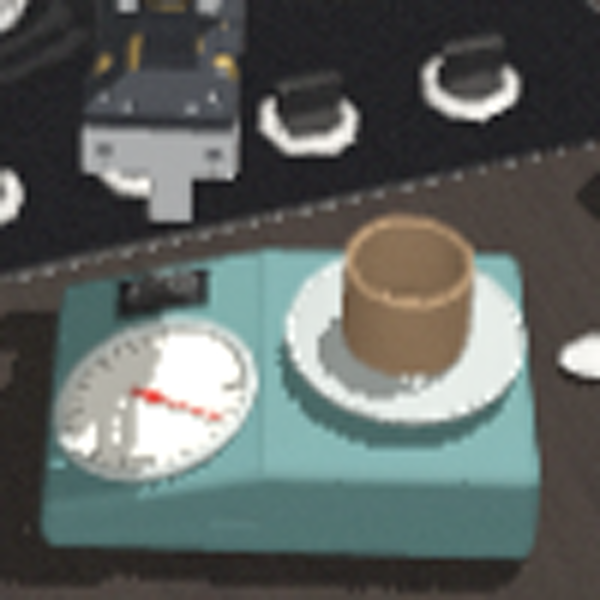

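The shut fingertip at (288,276) hangs just pan-ward of the wheel slot centre (287,289), as intended. I'll descend to contact.

>>> apply_moves([
  [0,0,25,0,0,0],
  [0,0,38,0,0,0],
  [0,0,41,0,0,0],
  [0,0,42,0,0,0],
  [0,0,43,0,0,0],
  [0,0,43,0,0,0],
])

```text
time_s: 12.28
eef_pos: [0.4077, -0.3831, 0.0577]
tool_rot: [0.981, -0.192, 0.001, 0.0]
ft_force: [1.0, 3.2, 5.1]
finger_gap: 0.0004
grasp_force: 2.4
```

>>> apply_moves([
  [0,0,1,0,0,0],
  [0,0,1,0,0,0],
])

```text
time_s: 12.52
eef_pos: [0.4083, -0.3834, 0.0576]
tool_rot: [0.981, -0.192, 0.002, 0.0]
ft_force: [0.9, 3.9, 10.0]
finger_gap: 0.0005
grasp_force: 4.9
```

>>> apply_moves([
  [0,0,1,0,0,0],
  [0,0,1,0,0,0],
])

```text
time_s: 12.78
eef_pos: [0.4089, -0.3836, 0.0575]
tool_rot: [0.981, -0.192, 0.002, 0.001]
ft_force: [1.1, 4.5, 14.4]
finger_gap: 0.0002
grasp_force: 7.1
```

Contact is at z = 0.0577. I'll ease back to about 7 N and drag 14 mm toward the front.

>>> apply_moves([
  [0,0,-1.5,0,0,0],
  [-2,0,-1.5,0,0,0],
  [-4,0,-1.5,0,0,0],
  [-6,0,-1.5,0,0,0],
  [-8,0,-1.5,0,0,0],
  [-10,0,-1.5,0,0,0],
  [-12,0,-1.5,0,0,0],
  [-14,0,-1.5,0,0,0],
  [-14,0,-1.5,0,0,0],
])

```text
time_s: 13.9
eef_pos: [0.394, -0.378, 0.0567]
tool_rot: [0.981, -0.192, 0.0, 0.0]
ft_force: [0.2, 2.0, 5.5]
finger_gap: 0.0003
grasp_force: 3.2
```

>>> apply_moves([
  [0,0,-10,0,0,0],
  [0,0,-45,0,0,0],
  [0,0,-45,0,0,0],
  [0,0,-45,0,0,0],
])

```text
time_s: 14.4
eef_pos: [0.3936, -0.3776, 0.1005]
tool_rot: [0.981, -0.192, -0.0, -0.0]
ft_force: [0.0, -0.4, -1.0]
finger_gap: 0.0002
grasp_force: 0.0
```

```bash
cat > m.py <<'E'
from h import *
def meas(s,c0=(.376,-.449,.053)):
    """recentre on the hub (thickest red), then needle and bold bar angles, deg clockwise from the pan direction"""
    c=np.array(c0)
    for _ in range(3):
        im=rect(s,c); f=im.astype(np.float32); red=cv2.GaussianBlur(f[...,2]-f[...,1],(0,0),6)
        y,x=np.unravel_index(red.argmax(),red.shape); c=c+SX*(240-y)/4000-EY*(x-240)/4000
    im=rect(s,c); a,pr,_=angles(im)
    P=cv2.warpPolar(im[...,2].astype(np.float32),(240,720),(240,240),240,cv2.WARP_POLAR_LINEAR)
    pd=255-P[:,130:165].mean(1); pd=cv2.GaussianBlur(pd[:,None],(1,9),0)[:,0]
    w=np.where(abs(a)<100,np.clip(pr-.5*pr[abs(a)<100].max(),0,None),0)
    o=np.argsort(a);A=a[o];D=pd[o];D=D-np.median(D[abs(A)<90])
    pk=[(float(A[k]),round(float(D[k]),1)) for k in range(185,535) if D[k]==D[k-8:k+9].max()]
    pk.sort(key=lambda t:-t[1]); print(c.round(4),"needle",round((a*w).sum()/w.sum(),1),"dark",pk[:6])
    return im
E
python3 - <<'E'
from m import *
meas(dict(np.load("side3.npz")));meas(dict(np.load("top3.npz")))
s=manip.snapshot("side");np.savez("side5.npz",**s);im=meas(s)
cv2.imwrite("pics/p8.png",im);o=manip.get_obs();print(o["eef_pos"],o["time_s"])
E
```

```text
[ 0.3762 -0.4523  0.0534] needle 30.1 dark [(1.0, 55.9), (-85.0, 48.8), (35.5, 26.0), (86.5, 9.7), (22.5, 6.4), (66.0, 5.7)]
[ 0.3741 -0.4504  0.0527] needle 30.4 dark [(-3.5, 17.3), (-87.5, 8.6), (20.5, 1.6), (28.5, 1.2), (64.5, 1.1), (86.5, 0.7)]
[ 0.3762 -0.4523  0.0534] needle 29.9 dark [(20.5, 57.3), (36.0, 38.6), (-87.5, 25.1), (-63.0, 14.4), (-76.5, 14.3), (86.5, 7.1)]
[ 0.3933618  -0.37724014  0.10003276] 14.45
```

View pics/p8.png

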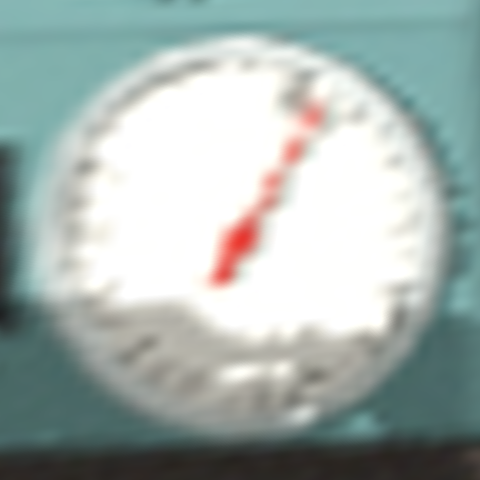

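The bold bar is now at about (295,90) and the needle tip at (315,110). The bar moved 19.5° and about 11° remains, so the second stroke is about 8 mm.

>>> apply_moves([
  [12,0,10,0,0,0],
  [12,0,35,0,0,0],
  [12,0,42,0,0,0],
  [12,0,44,0,0,0],
  [12,0,45,0,0,0],
  [12,0,45,0,0,0],
  [10,0,45,0,0,0],
  [8,0,45,0,0,0],
  [6,0,45,0,0,0],
  [4,0,45,0,0,0],
  [4,0,45,0,0,0],
])

```text
time_s: 15.82
eef_pos: [0.3994, -0.3792, 0.0574]
tool_rot: [0.981, -0.192, 0.002, -0.0]
ft_force: [0.4, 3.9, 10.7]
finger_gap: 0.0004
grasp_force: 5.4
```

>>> apply_moves([
  [0,0,-10,0,0,0],
  [0,0,-45,0,0,0],
  [0,0,-95,0,0,0],
  [0,-60,-120,0,0,0],
  [0,-120,-120,0,0,0],
  [0,-180,-120,0,0,0],
  [0,-230,-120,0,0,0],
  [0,-230,-120,0,0,0],
  [0,-230,-120,0,0,0],
])

```text
time_s: 16.95
eef_pos: [0.4843, -0.1666, 0.1758]
tool_rot: [0.981, -0.192, -0.0, 0.0]
ft_force: [-0.3, -0.4, 0.4]
finger_gap: 0.0004
grasp_force: 0.0
```

```bash
python3 - <<'E'
from m import *
ims=[]
for n in("side","top"):
    s=manip.snapshot(n);np.savez(n+"6.npz",**s);ims.append(meas(s))
    for _ in range(0): pass
cv2.imwrite("pics/p9.png",cv2.resize(np.hstack(ims),(800,400)));o=manip.get_obs();print(o["eef_pos"],o["time_s"])
for n in("side0","top0"): meas(dict(np.load(n+".npz")))
E
```

```text
[ 0.3762 -0.4523  0.0534] needle 30.0 dark [(29.0, 47.9), (-79.5, 20.1), (-67.0, 14.3), (-53.5, 7.2), (70.0, 6.3), (51.0, 5.0)]
[ 0.3739 -0.4503  0.0526] needle 29.5 dark [(26.5, 17.2), (49.0, 1.2), (-78.5, 0.9), (70.5, 0.7), (-58.5, 0.6), (-46.5, -0.1)]
[ 0.48401078 -0.16740012  0.17581162] 17.05
[ 0.376  -0.4522  0.0533] needle -1.0 dark [(1.5, 77.9), (-84.5, 33.6), (86.5, 12.9), (22.0, 7.9), (65.5, 7.8), (42.5, 2.4)]
[ 0.3736 -0.4504  0.0526] needle -0.9 dark [(-3.5, 17.7), (62.0, 1.6), (19.0, 1.3), (86.0, 1.2), (41.0, 0.6), (-68.5, -0.2)]
```

View pics/p9.png

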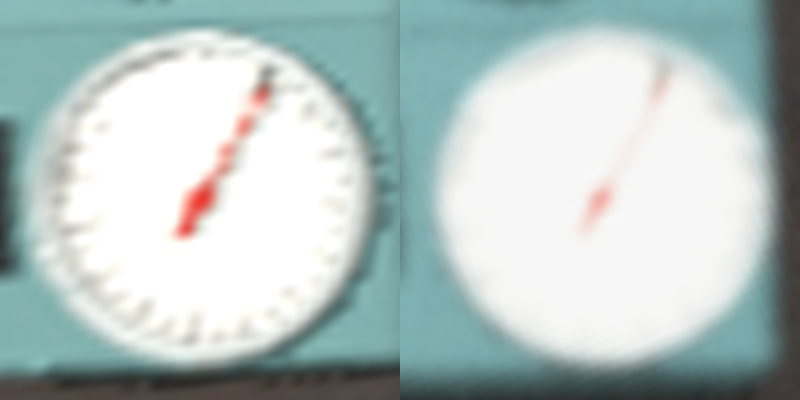

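Both views show the needle tip on the bold bar, at (265,85) in the side view and (660,75) in the top view. They are 1–3° apart, about 1–2 mm. I'll check the pot against the pan and hand in.

```bash
python3 - <<'E'
from h import *
s=dict(np.load("top6.npz"));hsv=cv2.cvtColor(s["color"],cv2.COLOR_BGR2HSV)
m=cv2.inRange(hsv,(3,60,50),(20,200,255)); m[:185]=0;m[225:]=0;m[:,:435]=0;m[:,472:]=0
m=cv2.morphologyEx(m,cv2.MORPH_OPEN,np.ones((3,3),np.uint8));c=cv2.minEnclosingCircle(np.argwhere(m)[:,::-1].astype(np.float32))
p=onz(s,*c[0],.128);print(c,p,"off pan mm",np.linalg.norm(p[:2]-[.490,-.476])*1000)
if np.linalg.norm(p[:2]-[.490,-.476])<.015: print(manip.finish_job())
E
```

```text
((457.0, 205.5), 11.280613899230957) [ 0.48598614 -0.46869384  0.128     ] off pan mm 8.336128528534362
the job is handed in; nothing more can be done
None
```

The job is handed in at about 17 s of the 58 s allowed: the pot stands upright about 8 mm from the pan's centre, and the zero mark is about 1–2 mm from the needle tip by my camera measurements. I got no verdict back from the judge.

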